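# Sweep the steel offcuts off the sorting board into the scrap tray

## Task

Clear the raised sorting board: take the hand sweeper from its rubber mat and with it push all six loose steel pieces (three nuts, two square offcuts, one round slug) off the end of the board into the metal tray standing there, never pushing or picking the pieces with the gripper itself. Then let go of the sweeper, leaving it standing upright on the emptied board. Leave the spindle, the bolt and the tin beyond the board as they are.

Things in the scene. Friction and masses are not known exactly. Their poses are not given: they have to be found in the camera images.
- board: Raised sorting board, fixed: white top 264 x 300 mm, its top face 70 mm above the bench. Rails 12 mm wide rise 18 mm above the top along both long sides (240 mm clear between them); both ends are open and flush. Origin: centre of the underside, on the bench; x across the board from rail to rail, y along it (open ends at y = -150 and +150 mm), z up.
- tray: Grey sheet-metal scrap tray, open on top, empty, fixed right against one open end of the board (2 mm gap): its +y or its -y end. Outside 250 mm along the board's x, 160 mm along its y, 65 mm high (rim 5 mm below the board's top), walls and floor 4 mm. Origin: centre of the underside, on the bench; axes parallel to the board's.
- mat: Black rubber mat, 230 x 130 mm, 3 mm thick, fixed to the bench at the board's other end, 17 mm from it; the sweeper stands on it at the start. Origin: centre of the underside; axes parallel to the board's.
- sweeper_grip (a point): Loose hand sweeper, 0.28 to 0.46 kg, standing upright: an aluminium channel 150 mm long (its x), 40 deep (its y), 35 high, alike front and back, whose upright long faces push; above it on two posts a wooden grip bar 110 mm long (x), 24 thick (y), 30 high, its top 92 mm above the sweeper's underside. This point: middle of the grip bar, 77 mm above the underside; z up.
- nut_a_mid (a point): Large steel hexagon nut, 36 mm across flats, 18 mm thick, 24 mm hole, 0.1 kg; loose, one of the six pieces to be swept, lying on the board at the start. This point is its centre.
- nut_b_mid (a point): A second large steel hexagon nut, 36 mm across flats, 18 mm thick, 24 mm hole, 0.1 kg; loose, one of the six pieces to be swept, lying on the board at the start. This point is its centre.
- nut_c_mid (a point): Smaller steel hexagon nut, 30 mm across flats, 16 mm thick, 18 mm hole, 0.07 kg; loose, one of the six pieces to be swept, lying on the board at the start. This point is its centre.
- offcut_a_mid (a point): Sawn offcut of dark steel square bar, 24 x 24 mm, 40 mm long, 0.17 kg; loose, one of the six pieces to be swept, lying on the board at the start. This point is its centre.
- offcut_b_mid (a point): Sawn offcut of dark steel square bar, 24 x 24 mm, 30 mm long, 0.13 kg; loose, one of the six pieces to be swept, lying on the board at the start. This point is its centre.
- slug_mid (a point): Sawn slug of dark steel round bar, 30 mm in diameter, 20 mm high, standing on its flat end, 0.11 kg; loose, one of the six pieces to be swept, lying on the board at the start. This point is its centre.
- spindle_mid (a point): Bystander: loose brass threaded spindle, 25 mm thick and 200 mm long, lying on the bench along its own y with a 36 mm hexagon nut near each end, beyond the board's far rail. This point is its middle, 18 mm above the bench.
- bolt_mid (a point): Bystander: loose large steel bolt standing on its hexagon head (36 mm across flats), 80 mm tall, beyond the board's far rail. This point is its middle, 40 mm above the bench.
- tin_mid (a point): Bystander: loose plain metal tin, 72 mm in diameter, 75 mm tall, beyond the board's far rail. This point is its middle.

How it is judged (in metres and radians):
On the way, in this order (a step that is already met when the one before it is completed fails the run):
1. the sweeper has been brought from its mat onto the board (x of sweeper_grip in the frame of board between -0.13 and 0.13 m and y of sweeper_grip in the frame of board between -0.15 and 0.15 m and z of sweeper_grip in the frame of board above 0.135 m), for 0.1 s.
2. all six pieces lie in the tray (x of nut_a_mid in the frame of tray between -0.125 and 0.125 m and y of nut_a_mid in the frame of tray between -0.08 and 0.08 m and z of each of nut_a_mid, nut_b_mid, nut_c_mid, offcut_a_mid, offcut_b_mid, slug_mid in the frame of tray below 0.062 m and x of nut_b_mid in the frame of tray between -0.125 and 0.125 m and y of nut_b_mid in the frame of tray between -0.08 and 0.08 m and x of nut_c_mid in the frame of tray between -0.125 and 0.125 m and y of nut_c_mid in the frame of tray between -0.08 and 0.08 m and x of offcut_a_mid in the frame of tray between -0.125 and 0.125 m and y of offcut_a_mid in the frame of tray between -0.08 and 0.08 m and x of offcut_b_mid in the frame of tray between -0.125 and 0.125 m and y of offcut_b_mid in the frame of tray between -0.08 and 0.08 m and x of slug_mid in the frame of tray between -0.125 and 0.125 m and y of slug_mid in the frame of tray between -0.08 and 0.08 m), for 0.2 s.
At the end, for the whole second after the job is handed in: The centres of all six pieces are inside the tray's walls and below its rim (a piece lying on another is fine), at rest; the sweeper stands upright (within 0.1 rad) and at rest on the board's top, the middle of its grip over the board and 140 to 154 mm above the bench, released (all of step 2 and x of sweeper_grip in the frame of board between -0.13 and 0.13 m and y of sweeper_grip in the frame of board between -0.15 and 0.15 m and z of sweeper_grip in the frame of board between 0.14 and 0.154 m and angle between sweeper_grip's own z axis and vertical below 0.1 rad and linear speed of sweeper below 0.02 m/s and linear speed of each of nut_a, nut_b, nut_c, offcut_a, offcut_b, slug below 0.03 m/s); the robot touches nothing.
It fails at once if the gripper or arm itself pushes a piece (over 2 N) (contact force between any of the fingers, the arm and nut_a above 2 N or contact force between any of the fingers, the arm and nut_b above 2 N or contact force between any of the fingers, the arm and nut_c above 2 N or contact force between any of the fingers, the arm and offcut_a above 2 N or contact force between any of the fingers, the arm and offcut_b above 2 N or contact force between any of the fingers, the arm and slug above 2 N).
It fails at once if the spindle is shifted by more than 20 mm (distance of spindle_mid from where it was at the start of the episode above 0.02 m).
It fails at once if the bolt is shifted by more than 20 mm (distance of bolt_mid from where it was at the start of the episode above 0.02 m).
It fails at once if the tin is shifted by more than 20 mm (distance of tin_mid from where it was at the start of the episode above 0.02 m).
It also fails if it takes over 51 s, if anything falls off the work surface, if the arm or the gripper's body presses on something with over 40 N, if the wrist force passes 120 N, or if a joint passes its speed limit or range.

## Robot

A 6-joint arm with a two-finger parallel gripper is mounted at the origin on the work surface. World frame = base frame: x ahead of the robot, y to its left, z up, the work surface at z = 0. Lengths are in m, angles in degrees, forces in N, time in s.
With the tool pointing down it reaches from about 0.3 to 0.75 m from the base axis. Payload 8.5 kg.
Tool frame: the origin (TCP) lies at the very end of the fingers, on their centre line; the grasp point (between the pads) lies 19 mm behind it (grip_depth is the distance from the TCP to the grasp point, in m); z points along the fingers, y is the direction in which the jaws open and shut (so a half turn about z gives the same grasp; the last joint's range is limited). The gripper opens to 85 mm and grips with 20 to 120 N. Pads are 22 mm wide; open, the fingers measure 114 mm over their backs; the gripper's body (76 mm by 85 mm) begins 54 mm behind the grasp point. The pads swing forward as they close: fully open they stand 13 mm farther back than shut.
Start: joints at [-82.007, 21.807, 74.336, -0, 83.858, -12.336], TCP at [0.191, -0.516, 0.231] pointing down, gripper open.
Joint ranges: [-178.18, 178.18], [-50.72, 133.34], [12.68, 142.11], [-81.47, 261.47], [9.98, 163.14], [-165.26, 165.26]. Speed limits (degrees/s): [136.94, 136.94, 180, 180, 180, 180].

## Interface

Orientations are given as a 3x3 rotation matrix whose columns are the frame's x, y, z axes.
In Python, from rig import observe, get_image, close_job, silhouettes, grip_depth gives the robot as it stands. The module is installed in compiled form; this text tells all that it offers.
- The arm moves only by the shell command python3 -m crank 'ROWS' [FORCE]. ROWS is a JSON object of lists of equal length, an entry for each row: "slide": the shift along the tool's x, y, z in m, a list of three; "roll": the turn about the tool's z in rad; "grip": the finger opening in m, from 0 to 0.0854. A call has exactly 8 rows; each row is the pose to reach, as a shift and turn from the pose commanded when the call began, along the tool's axes at that moment; what a row does not reach only later rows make up. A row lasts 1/10 s, in which the tool goes at most 50 mm and 8.59 degrees, less where a joint would pass 70% of its speed; a pose out of reach is approached as far as the arm can. A call with a gripper value outside its range is refused whole. The fingers move at their own pace and stop on an object; FORCE is the grip in N (left out, the last holds). Time passes only in rows, so rows that repeat a pose let the fingers close, or fill a call up. It gives the time, the measured TCP pose, the force and the opening at its end, in the units of the state.
- observe(): the state, without advancing time (a new reading comes with each control period).
- get_image(name): name is "side" or "top" or "wrist"; returns a dict with "frame" (420x560x3 uint8, red, green, blue), "fx", "fy", "cx", "cy" (pixels), "xyz" and "rotation" of the camera in the world. Camera axes: x right, y down, z forward; pixel columns grow to the right and rows downward; lengths in m; the calibration is good to about 2 mm. A picture is of the moment at which its call begins. There is no depth.
- close_job(): hands the job in, once; it reports no verdict.
Trained networks look in a picture, given as the dict that the camera call returned (one of the last four; its "shot" number tells which), for a name from the list of things; names that differ only in an ending like _2 or _b are one class to them, and where a whole thing is asked for, a point or a joint stands for the part that bears it (a point fixed in the world has none). Each returns a list of dicts, best first, with "confidence" (0 to 1); they miss things now and then, are a little off and sometimes report something else, mostly with a low value. They report only what shows in the picture. A call takes as long as a camera call.
- silhouettes(target, picture): "pixels" (420x560 bool, what is visible of it) and "box" ([centre column, centre row, width, height] in pixels, round what is visible of it).
The state is a dict: "time_s": time; "q": joint angles; "qvel": joint speeds; "joint_efforts": joint torques, N m; "position": TCP position; "tool_rot": TCP orientation; "ft_force": force on the tool from outside, world axes, zero at the start; "wrist_torque": the same for the moment, N m; "grip_width": finger opening in m.
Only numpy, scipy, OpenCV 4.12 (cv2) and the standard library are available. Lean on these libraries where they do the work, as an engineer would, in place of code of your own. Each camera call takes 0.05 s, during which the arm holds its last target.

## Working session

There is one attempt and no reset: what is moved stays moved. The work goes in short steps, Python scripts to look and compute and a shell command to move; the robot and the scene stay as the last step left them, time stands still between calls to the robot, and variables do not carry over. Pictures are saved under pics/ and viewed, and the job is handed in when it is done.

```bash
ls; mkdir -p pics; python3 - <<'E'
from rig import *
import cv2
s=observe(); print(s)
print(grip_depth)
for n in ["side","top","wrist"]:
    p=get_image(n); cv2.imwrite(f"pics/{n}0.png",p["frame"][:,:,::-1]); print(n,p["fx"],p["fy"],p["cx"],p["cy"],p["xyz"],p["rotation"],p["shot"])
E
```

```text
pics
{'time_s': 0.0, 'q': array([-8.20064791e+01,  2.18380014e+01,  7.43860486e+01, -7.15764279e-05,
        8.38575007e+01, -1.23354008e+01]), 'qvel': array([-0.03551355,  0.00900639, -0.11549238, -0.04347058,  0.02033548,
       -0.02153182]), 'joint_efforts': array([ 3.26969885e-04, -4.48464096e+01, -2.31278658e+01, -1.78209029e-04,
        4.69346938e-03, -6.35671142e-06]), 'position': array([ 0.19103262, -0.51543403,  0.23073217]), 'tool_rot': array([[ 9.37713672e-01,  3.47409023e-01, -1.99159664e-04],
       [ 3.47408948e-01, -9.37712662e-01,  1.40932647e-03],
       [ 3.02858192e-04, -1.39073454e-03, -9.99998987e-01]]), 'ft_force': array([1.1059419 , 0.07554085, 0.08391392]), 'wrist_torque': array([-0.03056202, -0.00864232,  0.00265603]), 'grip_width': 0.08526222945932026}
0.0187
side 448.47334233925824 448.47334233925824 275.67628344930625 209.3468588261543 [ 0.31411494 -0.58790504  0.55797451] [[ 0.89162533 -0.27418327  0.36031626]
 [-0.45244522 -0.50922327  0.73210995]
 [-0.01725087 -0.81579115 -0.57808927]] 1
top 422.1920655300048 422.1920655300048 278.33065115618393 212.27752063892967 [0.4769644  0.03997076 0.92484874] [[-0.00977865 -0.98438709  0.17574539]
 [-0.99910942  0.00240406 -0.04212579]
 [ 0.04104558 -0.17600081 -0.98353392]] 2
wrist 327.0607503702018 327.0607503702018 277.35393364318924 209.6636363117417 [ 0.25802462 -0.48935842  0.37321306] [[ 0.34740593 -0.89813849 -0.26954845]
 [-0.93771369 -0.33319359 -0.09836193]
 [-0.00146918  0.28693079 -0.95795019]] 3
```

View pics/side0.png

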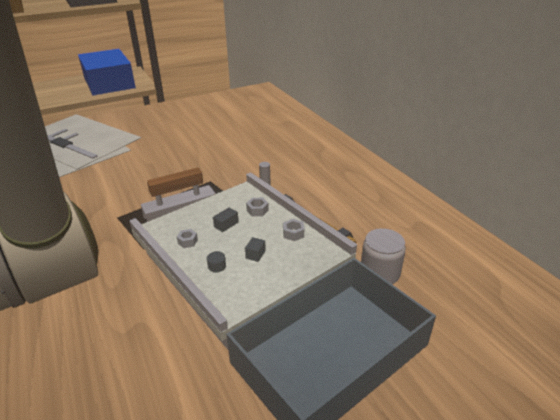

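View pics/top0.png

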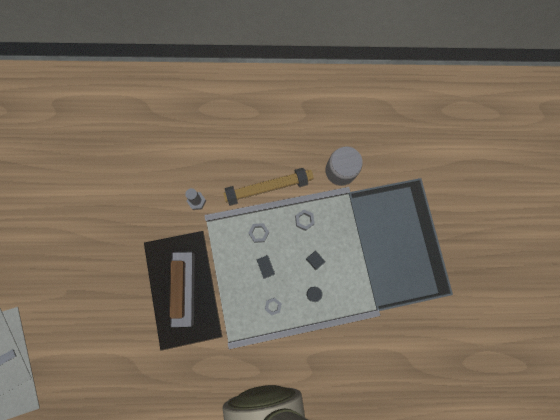

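View pics/wrist0.png

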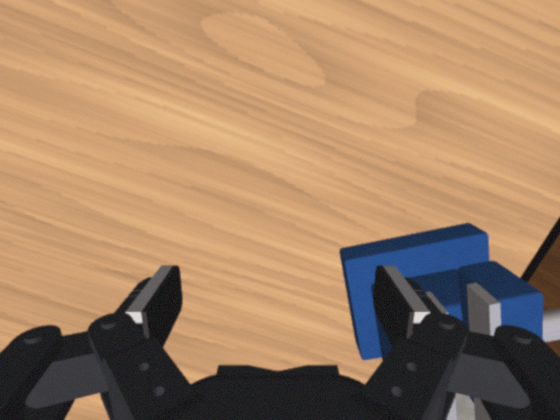

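The top view shows the mat and sweeper on the left (about 182,290). The board is in the middle with six pieces, and the tray is on the right (400,245). The spindle, bolt and tin lie beyond the far rail. Next I'll measure poses.

```bash
cat > h.py <<'E'
import numpy as np, cv2
from rig import *
from scipy.optimize import least_squares
def ray(p,uv,z):
    uv=np.atleast_2d(uv).astype(float)
    d=np.c_[(uv[:,0]-p["cx"])/p["fx"],(uv[:,1]-p["cy"])/p["fy"],np.ones(len(uv))]@np.array(p["rotation"]).T
    o=np.array(p["xyz"]); return o+d*((z-o[2])/d[:,2])[:,None]
def proj(p,X):
    c=(np.atleast_2d(X)-np.array(p["xyz"]))@np.array(p["rotation"])
    return np.c_[c[:,0]/c[:,2]*p["fx"]+p["cx"],c[:,1]/c[:,2]*p["fy"]+p["cy"]]
def cent(m):
    ys,xs=np.nonzero(m); return np.array([xs.mean(),ys.mean()])
def boxpts(L,W,z0,z1,c=(0,0)):
    return np.array([[c[0]+sx*L/2,c[1]+sy*W/2,z] for sx in(-1,1) for sy in(-1,1) for z in(z0,z1)])
def place(P,x,y,a):
    c,s=np.cos(a),np.sin(a); return np.c_[x+c*P[:,0]-s*P[:,1],y+s*P[:,0]+c*P[:,1],P[:,2]]
def render(p,parts,x,y,a,S=4):
    m=np.zeros((420*S,560*S),np.uint8)
    for P in parts:
        uv=proj(p,place(P,x,y,a))
        h=cv2.convexHull(((uv+.5)*S).astype(np.float32)).astype(np.int32)
        cv2.fillConvexPoly(m,h,1)
    return cv2.resize(m.astype(np.float32),(560,420),interpolation=cv2.INTER_AREA)
def fit(views,parts,x0):
    from scipy.optimize import minimize
    def f(v):
        return sum(np.abs(render(p,parts,v[0],v[1],v[2]/4)-m).sum() for p,m in views)
    v0=np.array([x0[0],x0[1],x0[2]*4])
    s=np.vstack([v0]+[v0+d for d in np.diag([.015,.015,.3])])
    r=minimize(f,v0,method="Nelder-Mead",options=dict(initial_simplex=s,xatol=1e-4,fatol=.5))
    r=minimize(f,r.x,method="Nelder-Mead",options=dict(xatol=1e-4,fatol=.5,initial_simplex=np.vstack([r.x]+[r.x+d for d in np.diag([.006,-.006,.1])])))
    return r.x[0],r.x[1],r.x[2]/4,r.fun
E
python3 - <<'E'
from h import *
t=get_image("top"); s=get_image("side")
np.save("pics/x.npy",0)
ov=t["frame"].copy(); os_=s["frame"].copy()
masks={}
for n in ["board","tray","mat","sweeper_grip","nut_a_mid","nut_c_mid","offcut_a_mid","slug_mid","spindle_mid","bolt_mid","tin_mid"]:
    for p,o in((t,ov),(s,os_)):
        r=silhouettes(n,p)
        print(n,p["shot"],[(round(d["confidence"],2),np.round(d["box"]).astype(int).tolist(),int(d["pixels"].sum())) for d in r][:6])
        for k,d in enumerate(r):
            masks[f"{n}_{'t' if p is t else 's'}_{k}"]=d["pixels"]
            c=[int(v) for v in np.random.randint(60,255,3)]
            cs,_=cv2.findContours(d["pixels"].astype(np.uint8),0,2); cv2.drawContours(o,cs,-1,c,1)
cv2.imwrite("pics/ovt.png",ov[:,:,::-1]);cv2.imwrite("pics/ovs.png",os_[:,:,::-1])
np.savez("m.npz",**masks)
import pickle; pickle.dump((t,s),open("ts.pkl","wb"))
E
```

```text
board 4 [(0.9, [291, 267, 177, 161], 18692)]
board 5 [(0.69, [244, 259, 227, 168], 17862)]
tray 4 [(0.68, [399, 245, 104, 131], 9359)]
tray 5 [(0.94, [330, 338, 210, 161], 21215)]
mat 4 [(0.82, [181, 291, 81, 122], 4964)]
mat 5 [(0.74, [169, 211, 99, 52], 379), (0.43, [258, 206, 20, 16], 331)]
sweeper_grip 4 [(0.97, [185, 291, 25, 82], 1801)]
sweeper_grip 5 [(0.66, [176, 195, 76, 56], 2131)]
nut_a_mid 4 [(0.45, [258, 235, 20, 20], 217)]
nut_a_mid 5 [(0.63, [258, 206, 25, 20], 336)]
nut_c_mid 4 [(0.68, [274, 306, 16, 18], 129)]
nut_c_mid 5 [(0.63, [189, 239, 22, 20], 324), (0.52, [256, 251, 25, 22], 412), (0.43, [168, 209, 100, 52], 462)]
offcut_a_mid 4 [(0.68, [268, 267, 12, 21], 233)]
offcut_a_mid 5 [(0.85, [227, 221, 20, 26], 465)]
slug_mid 4 [(0.49, [315, 293, 16, 18], 198)]
slug_mid 5 [(0.71, [216, 263, 24, 24], 349)]
spindle_mid 4 [(0.83, [268, 189, 90, 38], 1163), (0.57, [257, 232, 17, 24], 175)]
spindle_mid 5 [(0.74, [321, 217, 70, 41], 99)]
bolt_mid 4 [(0.83, [195, 198, 22, 18], 276), (0.67, [290, 268, 173, 161], 18554)]
bolt_mid 5 [(0.6, [265, 174, 14, 20], 213)]
tin_mid 4 [(0.81, [344, 166, 36, 41], 1043)]
tin_mid 5 [(0.6, [381, 255, 44, 49], 1751)]
```

```bash
python3 - <<'E'
from h import *
import pickle
t,s=pickle.load(open("ts.pkl","rb")); M=np.load("m.npz")
board=[boxpts(.264,.300,0,.07),boxpts(.012,.3,.07,.088,(-.126,0)),boxpts(.012,.3,.07,.088,(.126,0))]
sw=[boxpts(.15,.04,0.003,.038),boxpts(.11,.024,.065,.095)]
sw[0][:,2]+=0
tray=[boxpts(.25,.16,0,.065)]
for nm,key,parts,z in(("board","board",board,.07),("tray","tray",tray,.065),("sweeper","sweeper_grip",sw,.05)):
    mt=M[key+"_t_0"];ms=M[key+"_s_0"]
    c=ray(t,cent(mt),z)[0]
    for v in([(t,mt)],[(s,ms)],[(t,mt),(s,ms)]):
        print(nm,np.round(fit(v,parts,(c[0],c[1],0.13)),4),sum(m.sum() for _,m in v))
for key,z in(("nut_a_mid",.079),("nut_c_mid",.078),("offcut_a_mid",.082),("slug_mid",.08),("bolt_mid",.04),("tin_mid",.0375),("spindle_mid",.018)):
    print(key,ray(t,cent(M[key+"_t_0"]),z)[0].round(3))
for k,uv in(("nutb",(304,220)),("offb",(316,260))): print(k,ray(t,uv,.08)[0].round(3))
E
```

```text
board [ 5.2190000e-01 -2.0000000e-02  1.9350000e-01  1.4866875e+03] 18692
board [5.278e-01 2.540e-02 1.887e-01 5.097e+03] 17862
board [ 5.220000e-01 -1.880000e-02  1.930000e-01  8.486125e+03] 36554
tray [ 5.6780e-01 -2.5140e-01  1.9930e-01  8.5425e+02] 9359
tray [  0.566   -0.2476   0.1947 168.4375] 21215
tray [ 5.6600000e-01 -2.4770000e-01  1.9530000e-01  1.0995625e+03] 30574
sweeper [4.75600e-01 2.02100e-01 3.00000e-03 7.50625e+01] 1801
sweeper [4.76200e-01 2.03200e-01 2.33000e-02 8.40125e+02] 2131
sweeper [4.757000e-01 2.023000e-01 6.300000e-03 9.295625e+02] 3932
nut_a_mid [0.588 0.045 0.079]
nut_c_mid [0.443 0.016 0.078]
offcut_a_mid [0.517 0.03  0.082]
slug_mid [ 0.464 -0.066  0.08 ]
bolt_mid [0.664 0.18  0.04 ]
tin_mid [ 0.739 -0.142  0.037]
spindle_mid [0.699 0.023 0.018]
nutb [ 0.612 -0.048  0.08 ]
offb [ 0.531 -0.071  0.08 ]
```

View pics/ovt.png

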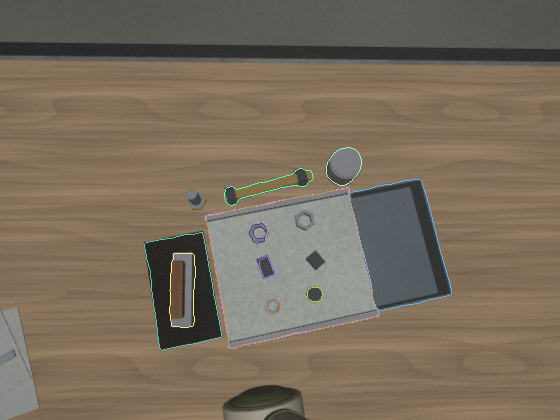

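View pics/ovs.png

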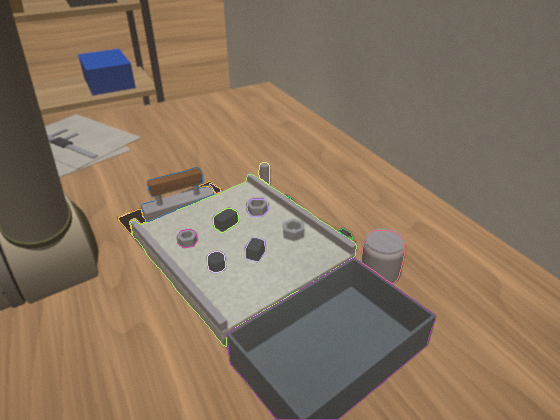

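Top and side fits agree: board at (0.521, −0.020) with yaw 0.1935 rad, tray at its −y end, sweeper at (0.476, 0.2025) with yaw ≈ 0. The networks' masks sit well on the picture. Now I'll travel to a point above the sweeper.

```bash
python3 -m crank '{"slide":[[0.0325,-0.036,0],[0.065,-0.072,0],[0.0975,-0.108,0],[0.13,-0.144,0],[0.1625,-0.18,0],[0.195,-0.216,0],[0.2275,-0.252,0],[0.26,-0.288,0]],"roll":[0.044,0.088,0.132,0.176,0.22,0.264,0.308,0.351],"grip":[0.085,0.085,0.085,0.085,0.085,0.085,0.085,0.085]}' 60; python3 -c "
from rig import *;import numpy as np
s=observe();D=np.array([.4757,.2025,.19])-s['position'];print(s['position'],s['q'],s['tool_rot'].round(4),(s['tool_rot'].T@D).round(4))"
```

```text
time_s: 2.15
position: [0.3351, -0.1536, 0.2316]
tool_rot: [[1.0, 0.001, 0.001], [0.001, -1.0, -0.001], [0.001, 0.001, -1.0]]
ft_force: [0.4, -0.4, -0.6]
grip_width: 0.0851
[ 0.33507766 -0.15356612  0.2315909 ] [-4.32149636e+01  3.13482826e+00  9.95120081e+01  5.20133129e-03
  7.72988913e+01  4.67083133e+01] [[ 1.0e+00  1.3e-03  8.0e-04]
 [ 1.3e-03 -1.0e+00 -6.0e-04]
 [ 8.0e-04  6.0e-04 -1.0e+00]] [ 0.1411 -0.3559  0.0415]
```

```bash
python3 -m crank '{"slide":[[0.0176,-0.0445,0.005],[0.0352,-0.089,0.01],[0.053,-0.1335,0.015],[0.0705,-0.178,0.02],[0.088,-0.2225,0.025],[0.106,-0.267,0.03],[0.1235,-0.3115,0.035],[0.141,-0.356,0.04]],"roll":[0,0,0,0,0,0,0,0],"grip":[0.085,0.085,0.085,0.085,0.085,0.085,0.085,0.085]}'; python3 - <<'E'
from h import *
s=observe();print(s['position'],s['tool_rot'].round(4).tolist())
w=get_image("wrist");cv2.imwrite("pics/w1.png",w["frame"][:,:,::-1])
E
```

```text
time_s: 2.95
position: [0.4749, 0.2034, 0.1912]
tool_rot: [[1.0, 0.004, 0.0], [0.004, -1.0, -0.0], [0.0, 0.0, -1.0]]
ft_force: [0.2, -1.0, -0.4]
grip_width: 0.0853
[0.47485026 0.20340409 0.19119742] [[1.0, 0.0042, 0.0004], [0.0042, -1.0, -0.0], [0.0004, 0.0, -1.0]]
```

View pics/w1.png

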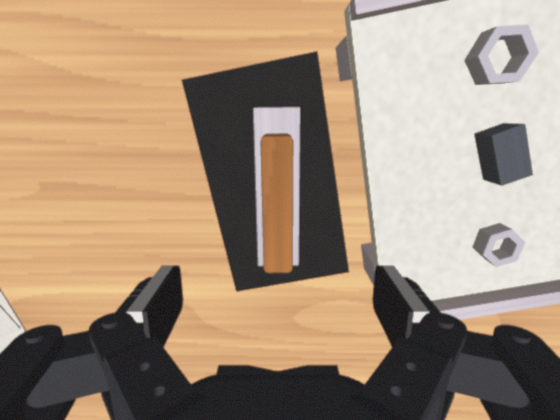

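The bar (columns 261–293, rows 133–273) lies centred between the fingers and parallel to them. I'll check the along-bar position by projecting it, then go down.

```bash
python3 - <<'E'
from h import *
w=get_image("wrist")
for x,y in((.4757,.2023),):
    print(proj(w,place(boxpts(.11,.024,.095,.095),x,y,.003))[::2].round(0).tolist())
    print(proj(w,place(boxpts(.15,.04,.038,.038),x,y,.003))[::2].round(0).tolist())
E
python3 -m crank '{"slide":[[0,0.0005,0.02],[0.001,0.001,0.045],[0.001,0.001,0.07],[0.001,0.001,0.095],[0.001,0.001,0.115],[0.001,0.001,0.125],[0.001,0.001,0.13],[0.001,0.001,0.13]],"roll":[0,0,0,0,0,0,0,0],"grip":[0.085,0.085,0.085,0.085,0.085,0.085,0.085,0.085]}'
```

```text
[[301.0, 276.0], [271.0, 276.0], [305.0, 137.0], [271.0, 137.0]]
[[305.0, 267.0], [264.0, 266.0], [310.0, 108.0], [263.0, 108.0]]
time_s: 3.85
position: [0.4756, 0.2, 0.0615]
tool_rot: [[1.0, 0.004, 0.0], [0.004, -1.0, -0.0], [0.0, 0.0, -1.0]]
ft_force: [-0.8, -0.3, 0.6]
grip_width: 0.0849
```

```bash
python3 -m crank '{"slide":[[0,-0.002,0],[0,-0.002,0],[0,-0.002,0],[0,-0.002,0],[0,-0.002,0],[0,-0.002,0],[0,-0.002,0],[0,-0.002,0]],"roll":[0,0,0,0,0,0,0,0],"grip":[0.04,0.03,0.02,0.015,0.01,0.01,0.01,0.01]}' 80; python3 - <<'E'
from h import *
w=get_image("wrist");cv2.imwrite("pics/w2.png",w["frame"][:,:,::-1]);s=observe();print(s['position'],s['ft_force'])
E
```

```text
time_s: 4.65
position: [0.4756, 0.2022, 0.0617]
tool_rot: [[1.0, 0.004, 0.001], [0.004, -1.0, 0.0], [0.001, -0.0, -1.0]]
ft_force: [-1.3, 0.0, 5.2]
grip_width: 0.0228
[0.47561867 0.20224778 0.06172728] [-1.278886    0.60557945  5.46817487]
```

View pics/w2.png

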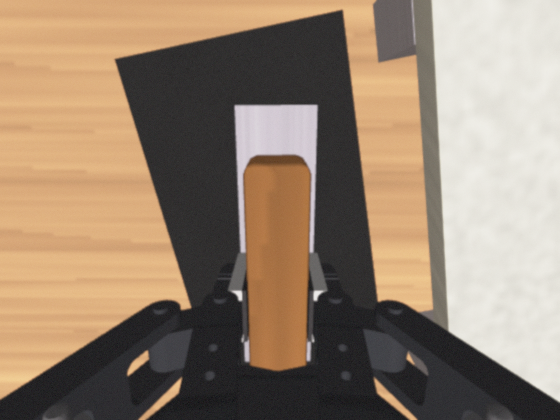

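The sweeper is grasped at 22.8 mm with the pads around the middle of the bar. Next: lift, rotate to the board's yaw, and move over the board's mat end in lane A (x = +38 mm).

```bash
python3 -m crank '{"slide":[[0,0,-0.03],[0,0,-0.07],[0,0,-0.104],[0.012,0.02,-0.104],[0.03,0.05,-0.104],[0.045,0.075,-0.104],[0.06,0.099,-0.104],[0.06,0.099,-0.104]],"roll":[0,0,-0.03,-0.07,-0.11,-0.15,-0.19,-0.19],"grip":[0.01,0.01,0.01,0.01,0.01,0.01,0.01,0.01]}' 80; python3 - <<'E'
from h import *
s=observe();print(s['position'],s['ft_force'],s['tool_rot'].round(4).tolist())
for n in("side","top"):
    w=get_image(n);cv2.imwrite(f"pics/{n}3.png",w["frame"][:,:,::-1])
s=observe();print(s['position'],s['ft_force'],s['grip_width'])
R=s['tool_rot'];b=np.array([.521,-.020]);a=.1935
for bx,by,z in((.038,.118,.1307),(.038,-.145,.1307)):
    g=np.r_[b+[np.cos(a)*bx-np.sin(a)*by,np.sin(a)*bx+np.cos(a)*by],z]
    print((R.T@(g-s['position'])).round(4), a-np.arctan2(R[1,0],R[0,0]))
E
```

```text
time_s: 5.5
position: [0.5371, 0.1008, 0.1645]
tool_rot: [[0.982, 0.19, -0.001], [0.19, -0.982, -0.001], [-0.001, 0.001, -1.0]]
ft_force: [-0.9, 0.5, -2.9]
grip_width: 0.023
[0.53710839 0.10075541 0.16446635] [-0.90377345  0.50756755 -2.89499524] [[0.9817, 0.1903, -0.0006], [0.1903, -0.9817, -0.0007], [-0.0007, 0.0006, -1.0]]
[0.5354598  0.10318766 0.16454703] [-0.15838407  0.35742367 -2.91468324] 0.023039717966630666
[0.0002 0.0001 0.0338] 0.0011366382231744188
[0.0005 0.2631 0.0337] 0.0011366382231744188
```

View pics/side3.png

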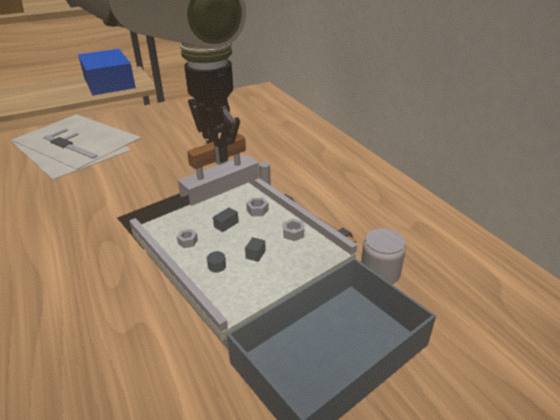

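View pics/top3.png

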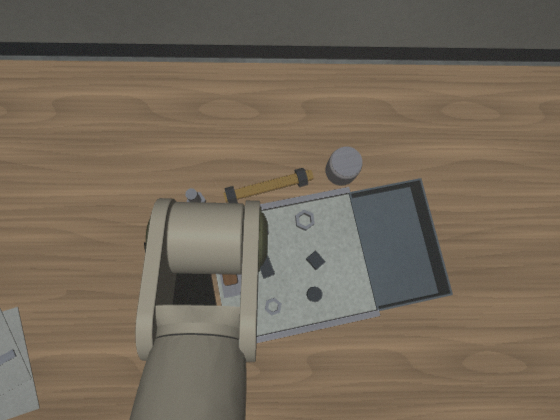

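```bash
python3 -m crank '{"slide":[[0,0,0.012],[0,0,0.024],[0,0,0.033],[0,0,0.033],[0,0.006,0.033],[0,0.014,0.033],[0,0.022,0.033],[0,0.03,0.033]],"roll":[0,0,0,0,0,0,0,0],"grip":[0.01,0.01,0.01,0.01,0.01,0.01,0.01,0.01]}' 80
```

```text
time_s: 6.4
position: [0.5419, 0.0731, 0.1326]
tool_rot: [[0.981, 0.192, 0.001], [0.192, -0.981, 0.0], [0.001, 0.0, -1.0]]
ft_force: [0.2, 1.3, -2.2]
grip_width: 0.023
```

```bash
python3 -m crank '{"slide":[[0,0.013,0.001],[0,0.028,0.001],[0,0.043,0.001],[0,0.058,0.001],[0,0.073,0.001],[0,0.088,0.001],[0,0.103,0.001],[0,0.118,0.001]],"roll":[0,0,0,0,0,0,0,0],"grip":[0.01,0.01,0.01,0.01,0.01,0.01,0.01,0.01]}' 80; python3 - <<'E'
from h import *
for n in("side",):
    w=get_image(n);cv2.imwrite(f"pics/{n}4.png",w["frame"][:,:,::-1])
s=observe();print(s['position'],s['ft_force'],s['grip_width'])
R=s['tool_rot'];b=np.array([.521,-.020]);a=.1935
for bx,by,z in((.038,-.15,.131),):
    g=np.r_[b+[np.cos(a)*bx-np.sin(a)*by,np.sin(a)*bx+np.cos(a)*by],z]
    print((R.T@(g-s['position'])).round(4), a-np.arctan2(R[1,0],R[0,0]))
E
```

```text
time_s: 7.2
position: [0.5643, -0.0428, 0.1313]
tool_rot: [[0.981, 0.192, -0.001], [0.192, -0.981, 0.001], [-0.0, -0.001, -1.0]]
ft_force: [-0.9, 5.6, 1.1]
grip_width: 0.023
[ 0.56494985 -0.04520928  0.13123973] [ 0.35426989 -3.26628734 -3.40649216] 0.02325336188304764
[-0.0002  0.1168  0.0004] 0.001128700948267447
```

View pics/side4.png

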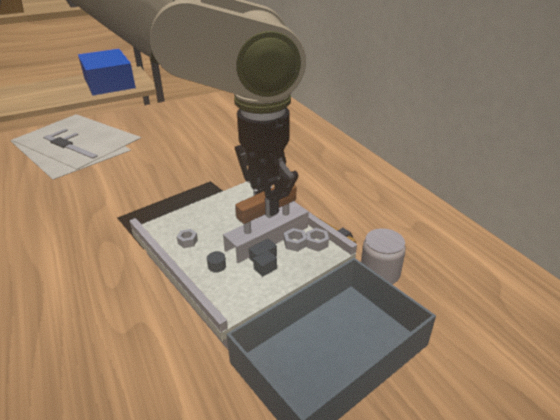

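All four lane-A pieces (pixels 263,255; 295,240; 317,238) are ahead of the face. The 7 mm gap to the rail is too small for any of them to slip through, so I'll continue to the edge.

```bash
python3 -m crank '{"slide":[[0,0.013,0],[0,0.028,0],[0,0.043,0],[0,0.058,0],[0,0.073,0],[0,0.088,0],[0,0.103,0],[0,0.117,0]],"roll":[0,0,0,0,0,0,0,0],"grip":[0.01,0.01,0.01,0.01,0.01,0.01,0.01,0.01]}' 80; python3 - <<'E'
from h import *
for n in("side",):
    w=get_image(n);cv2.imwrite(f"pics/{n}5.png",w["frame"][:,:,::-1])
s=observe();print(s['position'],s['ft_force'],s['grip_width'])
E
```

```text
time_s: 8.05
position: [0.5871, -0.1583, 0.1312]
tool_rot: [[0.981, 0.192, 0.0], [0.192, -0.981, -0.001], [-0.0, 0.001, -1.0]]
ft_force: [-0.9, -0.4, -3.1]
grip_width: 0.0228
[ 0.58746594 -0.16032778  0.13114013] [-0.09730883 -2.5066402  -3.67603779] 0.022687361405607998
```

View pics/side5.png

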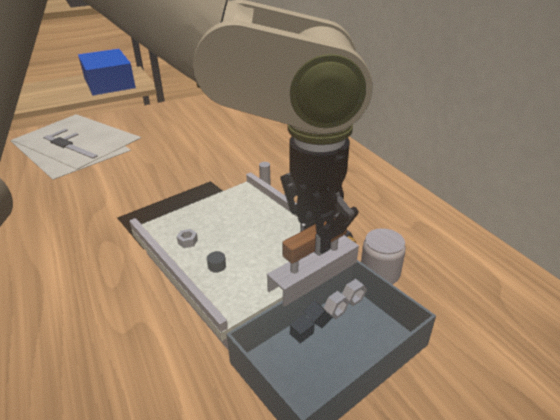

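Four pieces are going into the tray (two nuts near 337,303 and 355,291, offcuts near 310,320), and the slug and small nut remain on the board. Next: lift and return to the start of lane B.

```bash
python3 -m crank '{"slide":[[0,0,-0.035],[-0.01,-0.035,-0.035],[-0.022,-0.08,-0.035],[-0.035,-0.125,-0.035],[-0.048,-0.17,-0.035],[-0.061,-0.215,-0.035],[-0.072,-0.252,-0.035],[-0.076,-0.268,-0.035]],"roll":[0,0,0,0,0,0,0,0],"grip":[0.01,0.01,0.01,0.01,0.01,0.01,0.01,0.01]}' 80; python3 - <<'E'
from h import *
for n in("side",):
    w=get_image(n);cv2.imwrite(f"pics/{n}6.png",w["frame"][:,:,::-1])
s=observe();print(s['position'],s['ft_force'],s['grip_width'])
R=s['tool_rot'];b=np.array([.521,-.020]);a=.1935
for bx,by,z in((-.038,.115,.131),(-.038,-.15,.131),):
    g=np.r_[b+[np.cos(a)*bx-np.sin(a)*by,np.sin(a)*bx+np.cos(a)*by],z]
    print((R.T@(g-s['position'])).round(4), a-np.arctan2(R[1,0],R[0,0]))
E
```

```text
time_s: 8.9
position: [0.4589, 0.0939, 0.1666]
tool_rot: [[0.981, 0.195, -0.0], [0.195, -0.981, -0.0], [-0.0, 0.0, -1.0]]
ft_force: [1.3, -0.6, -3.4]
grip_width: 0.0229
[0.45859762 0.09476095 0.16657412] [-1.78983535  1.75774084 -3.16732949] 0.023021424183937947
[0.0012 0.0096 0.0356] -0.0032523837824776636
[0.0003 0.2746 0.0354] -0.0032523837824776636
```

View pics/side6.png

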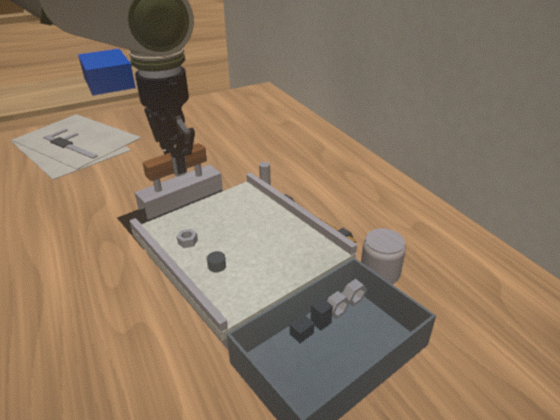

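Four pieces are in the tray, with the nut (187,238) and slug (216,262) left. Now I'll lower and sweep lane B.

```bash
python3 -m crank '{"slide":[[0,0.004,0.012],[0.001,0.007,0.025],[0.001,0.009,0.035],[0.001,0.009,0.035],[0.001,0.015,0.035],[0.001,0.025,0.035],[0.001,0.037,0.035],[0.001,0.05,0.035]],"roll":[0,0,0,0,0,0,0,0],"grip":[0.01,0.01,0.01,0.01,0.01,0.01,0.01,0.01]}' 80
python3 -m crank '{"slide":[[0,0.013,0],[0,0.028,0],[0,0.043,0],[0,0.058,0],[0,0.073,0],[0,0.088,0],[0,0.103,0],[0,0.118,0]],"roll":[0,0,0,0,0,0,0,0],"grip":[0.01,0.01,0.01,0.01,0.01,0.01,0.01,0.01]}' 80; python3 - <<'E'
from h import *
for n in("side",):
    w=get_image(n);cv2.imwrite(f"pics/{n}7.png",w["frame"][:,:,::-1])
s=observe();print(s['position'],s['ft_force'],s['grip_width'])
R=s['tool_rot'];b=np.array([.521,-.020]);a=.1935
for bx,by,z in((-.038,-.15,.131),):
    g=np.r_[b+[np.cos(a)*bx-np.sin(a)*by,np.sin(a)*bx+np.cos(a)*by],z]
    print((R.T@(g-s['position'])).round(4), a-np.arctan2(R[1,0],R[0,0]))
E
```

```text
time_s: 9.75
position: [0.4716, 0.0417, 0.1317]
tool_rot: [[0.981, 0.192, 0.001], [0.192, -0.981, 0.0], [0.001, 0.0, -1.0]]
ft_force: [-0.2, 0.8, -3.0]
grip_width: 0.0227
time_s: 10.55
position: [0.4942, -0.0741, 0.1313]
tool_rot: [[0.981, 0.193, -0.0], [0.193, -0.981, 0.0], [-0.0, -0.0, -1.0]]
ft_force: [-0.9, 2.7, -0.4]
grip_width: 0.0228
[ 0.49498713 -0.07622948  0.13135296] [ 1.64774462 -2.77999811 -2.72329602] 0.022765298946733088
[-0.0016  0.0998  0.0005] 0.0006939513430936628
```

View pics/side7.png

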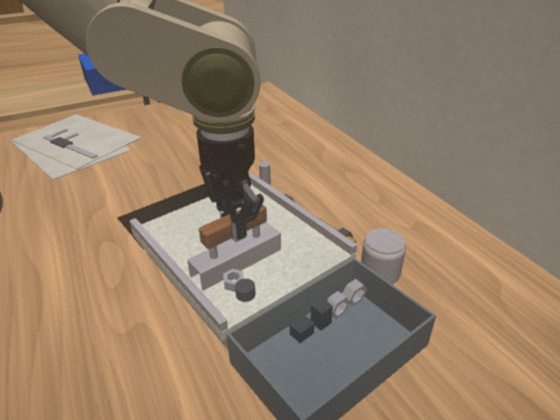

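The nut (232,278) and slug (245,290) are both in front of the face, so I'll finish the stroke.

```bash
python3 -m crank '{"slide":[[0,0.012,0],[0,0.026,0],[0,0.04,0],[0,0.054,0],[0,0.068,0],[0,0.081,0],[0,0.093,0],[0,0.1,0]],"roll":[0,0,0,0,0,0,0,0],"grip":[0.01,0.01,0.01,0.01,0.01,0.01,0.01,0.01]}' 80; 
python3 -m crank '{"slide":[[0,0,0],[0,0,0],[0,-0.015,0],[0,-0.04,0],[0,-0.07,0],[0,-0.1,0],[0,-0.12,0],[0,-0.13,0]],"roll":[0,0,0,0,0,0,0,0],"grip":[0.01,0.01,0.01,0.01,0.01,0.01,0.01,0.01]}' 80; python3 - <<'E'
from h import *
for n in("side",):
    w=get_image(n);cv2.imwrite(f"pics/{n}8.png",w["frame"][:,:,::-1])
s=observe();print(s['position'],s['ft_force'],s['grip_width'],s['tool_rot'].round(4).tolist())
E
```

```text
time_s: 11.4
position: [0.5135, -0.1725, 0.1313]
tool_rot: [[0.981, 0.192, 0.0], [0.192, -0.981, -0.0], [0.0, 0.0, -1.0]]
ft_force: [-0.1, 0.7, -2.7]
grip_width: 0.0223
time_s: 12.2
position: [0.4873, -0.0409, 0.1315]
tool_rot: [[0.981, 0.195, -0.0], [0.195, -0.981, 0.001], [-0.0, -0.001, -1.0]]
ft_force: [0.4, -0.5, -3.0]
grip_width: 0.023
[ 0.48723153 -0.04058109  0.13150523] [-1.22150979  2.06398616 -3.39208233] 0.022996106362430938 [[0.9808, 0.1951, -0.0005], [0.1951, -0.9808, 0.0008], [-0.0004, -0.0008, -1.0]]
```

View pics/side8.png

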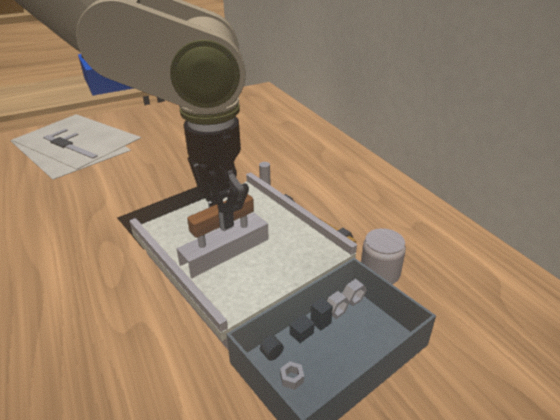

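All six pieces are in the tray: 271,347; 292,373; 302,330; 321,315; 338,303; 355,291. The board is empty. I'll lower the sweeper until it touches.

```bash
python3 -m crank '{"slide":[[0,0,0.0],[0,0,0.0],[0,0,0.0005],[0,0,0.001],[0,0,0.0015],[0,0,0.002],[0,0,0.0025],[0,0,0.0025]],"roll":[0,0,0,0,0,0,0,0],"grip":[0.01,0.01,0.01,0.01,0.01,0.01,0.01,0.01]}' 80; python3 -c "
from rig import *
s=observe();print(s['position'],s['ft_force'])"
```

```text
time_s: 13.05
position: [0.4883, -0.0435, 0.1288]
tool_rot: [[0.981, 0.193, 0.0], [0.193, -0.981, -0.0], [0.0, 0.0, -1.0]]
ft_force: [-0.3, 0.3, -2.9]
grip_width: 0.0228
[ 0.48826443 -0.04354469  0.12884628] [-0.25783878  0.25885066 -2.90453474]
```

```bash
python3 -m crank '{"slide":[[0,0,0.0005],[0,0,0.0005],[0,0,0.001],[0,0,0.001],[0,0,0.0015],[0,0,0.0015],[0,0,0.0015],[0,0,0.0015]],"roll":[0,0,0,0,0,0,0,0],"grip":[0.01,0.01,0.01,0.01,0.01,0.01,0.01,0.01]}' 80; python3 -c "
from rig import *
s=observe();print(s['position'],s['ft_force'])"
```

```text
time_s: 13.85
position: [0.4883, -0.0435, 0.1287]
tool_rot: [[0.981, 0.193, 0.001], [0.193, -0.981, -0.001], [0.001, 0.001, -1.0]]
ft_force: [-6.7, 2.5, 14.2]
grip_width: 0.0234
[ 0.48826894 -0.04346751  0.12868906] [-6.72585953  2.54429443 14.24328164]
```

Contact shows as 14 N. I'll ease it off, open, then rise straight up.

```bash
python3 -m crank '{"slide":[[0,0,-0.001],[0,0,-0.001],[0,0,-0.001],[0,0,-0.001],[0,0,-0.001],[0,0,-0.001],[0,0,-0.001],[0,0,-0.001]],"roll":[0,0,0,0,0,0,0,0],"grip":[0.02,0.024,0.028,0.034,0.042,0.055,0.07,0.08]}' 20; python3 -m crank '{"slide":[[0,0,0],[0,0,0],[0,0,-0.005],[0,0,-0.02],[0,0,-0.045],[0,0,-0.075],[0,0,-0.11],[0,0,-0.14]],"roll":[0,0,0,0,0,0,0,0],"grip":[0.085,0.085,0.085,0.085,0.085,0.085,0.085,0.085]}' ; python3 - <<'E'
from h import *
for n in("side","wrist"):
    w=get_image(n);cv2.imwrite(f"pics/{n}9.png",w["frame"][:,:,::-1])
s=observe();print(s['position'],s['ft_force'],s['grip_width'])
E
```

```text
time_s: 14.65
position: [0.4883, -0.0435, 0.1283]
tool_rot: [[0.981, 0.193, 0.0], [0.193, -0.981, 0.0], [0.0, -0.0, -1.0]]
ft_force: [0.9, 0.3, 0.4]
grip_width: 0.0798
time_s: 15.45
position: [0.4881, -0.0434, 0.2705]
tool_rot: [[0.981, 0.193, 0.001], [0.193, -0.981, -0.0], [0.001, 0.001, -1.0]]
ft_force: [0.2, -0.6, -0.2]
grip_width: 0.0846
[ 0.48941312 -0.04382553  0.27249523] [-0.69159087 -0.0711289   0.15175589] 0.08505471853580532
```

View pics/side9.png

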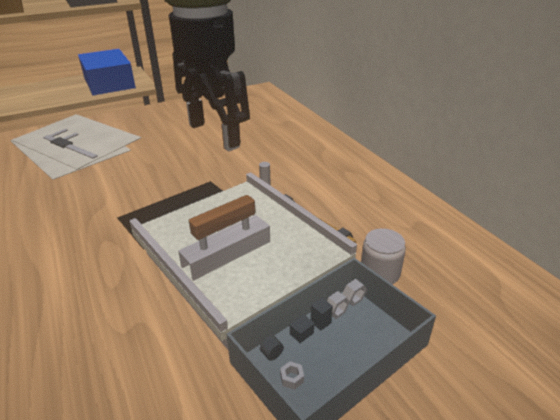

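View pics/wrist9.png

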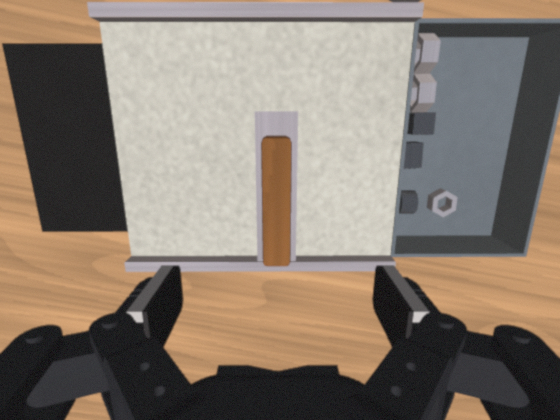

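The sweeper stands upright on the board, released. The pieces lie along the tray's board-side wall, so I'll zoom in to confirm they are down inside.

```bash
python3 - <<'E'
from h import *
ims=[]
for n,(x0,y0,x1,y1) in(("side",(220,250,440,415)),("wrist",(380,10,560,145+0))):
    w=get_image(n); c=w["frame"][y0:y1,x0:x1,::-1]; ims.append(cv2.resize(c,(400,300),interpolation=cv2.INTER_CUBIC))
    if n=="side":
        # tray inner floor edge & rim in board frame, projected
        a=.1945;tx,ty=.566,-.2477
        for z in(.004,.065):
            print(z,proj(w,place(np.array([[-.121,.076,z],[.121,.076,z]]),tx,ty,a)).round(0).tolist())
        for nm,uv,z in(("slug",(271,347),.015),("nutc",(292,373),.012),("offa",(302,330),.016),("offb",(321,315),.016),("nut",(338,303),.022),("nut",(355,291),.022)):
            for zz in(z,.065):
                d=ray(w,uv,zz)[0][:2]-[tx,ty]; print(nm,zz,(np.array([[np.cos(a),np.sin(a)],[-np.sin(a),np.cos(a)]])@d).round(3))
        m=silhouettes("sweeper_grip",w)
        if m:
            sw=[boxpts(.15,.04,0.07,.105),boxpts(.11,.024,.132,.162)]
            print(m[0]["confidence"],fit([(w,m[0]["pixels"])],sw,(.488,-.0435,.194)),m[0]["pixels"].sum())
cv2.imwrite("pics/z.png",np.hstack(ims)); print(observe()["time_s"])
E
```

```text
0.004 [[233.0, 361.0], [351.0, 286.0]]
0.065 [[230.0, 334.0], [354.0, 259.0]]
slug 0.015 [-0.068  0.054]
slug 0.065 [-0.09   0.023]
nutc 0.012 [-0.07   0.003]
nutc 0.065 [-0.094 -0.025]
offa 0.016 [-0.013  0.049]
offa 0.065 [-0.04   0.019]
offb 0.016 [0.03  0.053]
offb 0.065 [-0.001  0.022]
nut 0.022 [0.064 0.05 ]
nut 0.065 [0.034 0.023]
nut 0.022 [0.104 0.052]
nut 0.065 [0.07  0.025]
0.83 (np.float64(0.4890634798130158), np.float64(-0.04526339332990083), np.float64(0.21189617755240664), np.float64(278.6875)) 4449
15.7
```

View pics/z.png

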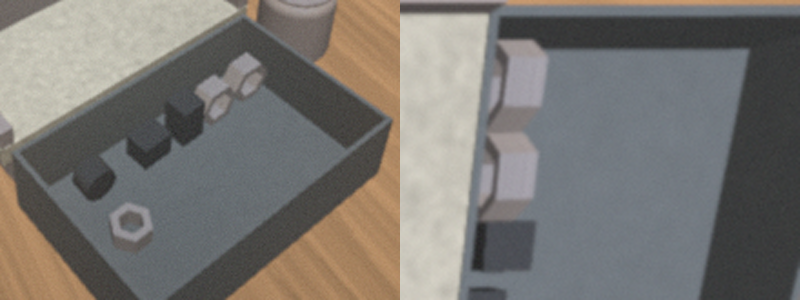

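All six pieces sit on the tray floor, inside its walls. The sweeper fit is at the release position, upright at board height.

```bash
python3 -c "
from rig import *
s=observe();print(s['time_s'],s['qvel'].round(2),s['ft_force']);print(close_job())"
```

```text
15.7 [-0.05  0.74  0.83  0.   -0.13 -0.06] [-0.20052126  0.46175976 -0.45933057]
the job is handed in; nothing more can be done
None
```

I took the sweeper from its mat and pushed all six pieces off the end of the board into the tray. It took two strokes: the two large nuts and both offcuts first, then the small nut and the slug. I then set the sweeper down on the empty board, released it and raised the gripper clear. The job was handed in at 15.7 s; no verdict was reported.

- **Pieces:** the last side and wrist pictures show all six on the tray floor inside the walls. The two large nuts stand on edge near the wall by the board.
- **Sweeper:** it stands upright and released. A fit to its outline in the last side picture puts it at (0.489, −0.045) m, about 2 mm from where I let go. The fitted yaw is 0.212 rad against the 0.193 rad I commanded. I take that as fitting error, and it does not affect the judging.
- **Bystanders:** in the pictures, the tin, the bolt and what shows of the spindle look unmoved, but I did not measure them again.
- **Forces:** the highest reading I saw was about 14 N, from pressing the sweeper onto the board before release. The gripper was empty and raised at the end, with readings near zero.

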